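# Dock the collet rack past the spring gate

### The job

Hold the spring gate open by keeping its yellow pedal bar down with one fingertip, and meanwhile push the wooden collet rack along the lane with the other fingertip, past the gate, until it is fully home against the end stop. Then let the gate close behind it. Only touch and push: do not lift or tip the rack, do not ram it into the gate or let the gate shut on it, and leave the other things on the bench alone.

Things in the scene. Friction and masses are not known exactly. Their poses are not given: they have to be found in the camera images.
- lane: Fixed teal dock, base 340 x 160 x 6 mm, anew placed and turned each time (travel towards world +y within 15 deg). A channel 61 mm wide, floor at z 6 mm, lies between steel rails 5 mm thick, tops at z 14 mm. Origin: table height, channel centre line, level with the red blade. +x: the rack's travel; z up; the pedal is on the -y side. Base spans x -208 to +132 mm, y -120 to +40 mm.
- lane_stop (a point): Centre of the face of the end stop, a teal block 30 mm tall across the channel, 115 mm past the blade along lane x; 18 mm above the table. A rack that is home touches this face.
- gate_hinge (a point): The gate's hinge axis, beside the blade: horizontal, parallel to lane x, at lane (0, -44, 24) mm. Two dark bearings, tops 30 mm high, 7 mm thick, carry it at lane x -204 and +58 mm.
- gate (a joint): Gate angle in rad: 0 closed (its spring shuts it when let go), 0.80 fully open, at its hard stop. Red blade and yellow pedal are one rigid piece on the hinge. Pressing the pedal down tips the blade outward, away from the channel; from 0.62 rad it is clear of the rack's path. 5 to 8 N on the middle of the pedal opens it. The rack cannot push it open.
- blade_tip (a point): Tip of the red blade, 16 mm wide along lane x and 8 mm the other way; moves with the gate. Closed, it leans over the rail into the channel: lane (0, -15, 51) mm. Open (0.7 rad) it stands up at about lane (0, -40, 64) mm, between channel and pedal.
- pedal_mid (a point): Middle of the top face of the yellow pedal, a smooth flat strip 250 mm long, 46 mm wide (20 to 66 mm from the hinge axis), 4 mm thick; moves with the gate. Closed it slopes up and outward at 35 deg, this point at lane (-75, -78, 50) mm; at 0.68 rad it is nearly level, at lane (-75, -87, 23) mm. It opens the gate wherever along its length it is pressed.
- pedal_start (a point): The same, at the end of the pedal nearest the lane's entry (lane x -200 mm). A fingertip can slide along the pedal and keep it down while the other fingertip, at the same height, moves in the channel behind the rack.
- pedal_end (a point): The same, at the pedal's other end, past the blade (lane x +50 mm).
- rack: Loose wooden rack 90 (x) x 56 (y) x 42 mm tall, arbors fixed in its top up to 57 mm; one rigid piece, 0.25 to 0.5 kg. Origin: centre of its underside. Starts in the channel on the entry side of the gate (lane x -120 to -75 mm), x along lane x, 2.5 mm play each side. Home, its origin is at lane x +70 mm, its rear face at +25 mm, just past the blade.
- collet: Loose bystander: small steel collet standing upright, 22 mm foot, 40 mm tall; origin at the centre of its foot. Stands on the table beside the lane, on the side away from the pedal.
- bush: Loose bystander: small brass bush with a 40 mm flange as its foot, 34 mm tall; origin at the centre of its foot. Stands beside the lane, on the side away from the pedal.
- pvc_ring: Loose bystander: grey plastic ring, 110 mm across, 42 mm tall; origin at the centre of its underside.
- driver: Loose bystander: screwdriver lying on the table, 170 mm long, orange handle.
- oil: Loose bystander: small amber bottle with a black cap, 36 mm across, 70 mm tall; origin at the centre of its underside.
- jar: Loose bystander: clear jar with a steel lid, 52 mm across, 50 mm tall, standing beyond the end stop; origin at the centre of its underside.
- hammer: Loose bystander: small hammer lying on the table, 200 mm long.
Not all that is in view belongs to the job. Of the things that look like the rack, the smallest one is meant.

How it is judged:
On the way:
1. a fingertip holds the gate open while the rack is passing the blade (value of joint gate above 0.5 rad and contact force between the fingers and gate above 0.5 N and x of rack in the frame of lane between -0.035 and 0.035 m), for 0.2 s.
At the end, for the whole second after the job is handed in: The rack stands at rest on the channel floor, within 6 mm of the end stop and in line with the lane, and the gate has closed behind it (joint under 0.06 rad) (x of rack in the frame of lane between 0.064 and 0.076 m and y of rack in the frame of lane between -0.006 and 0.006 m and z of rack in the frame of lane below 0.01 m and angle between the x axis of rack and the x axis of lane, either way round below 0.1 rad and value of joint gate below 0.06 rad and linear speed of rack below 0.01 m/s); the robot touches nothing.
It fails at once if the gate bears on the rack with more than 3 N (rack rammed into the gate, or gate let fall on it) (contact force between gate and rack above 3 N).
It fails at once if the rack is lifted more than 10 mm off the channel floor (z of rack in the frame of lane above 0.016 m).
It fails at once if the rack is tipped by more than 0.2 rad (angle between rack's own z axis and vertical above 0.2 rad).
It fails at once if a bystander is moved by more than 25 mm or tipped (distance of any of collet, bush, pvc_ring, driver, oil, jar, hammer from where it was at the start of the episode above 0.025 m or angle between any of collet, bush, pvc_ring, oil, jar's own z axis and vertical above 0.5 rad).
It also fails if it takes over 51 s, if anything falls off the work surface, if the arm or the gripper's body presses on something with over 40 N, if the wrist force passes 120 N, or if a joint passes its speed limit or range.

### The arm

A 6-joint arm with a two-finger parallel gripper is mounted at the origin on the work surface. World frame = base frame: x ahead of the robot, y to its left, z up, the work surface at z = 0. Lengths are in m, angles in rad, forces in N, time in s.
With the tool pointing down it reaches from about 0.3 to 0.75 m from the base axis. Payload 8.5 kg.
Tool frame: the origin (TCP) lies midway between the tips of the shut fingers; the grasp point (between the pads) lies 19 mm behind it; z points along the fingers, y is the line along which they close (so a half turn about z gives the same grasp; the last joint's range is limited). The gripper opens to 85 mm and grips with 20 to 120 N. Pads are 22 mm wide; open, the fingers measure 114 mm over their backs; the gripper's body (76 mm by 85 mm) begins 54 mm behind the grasp point. The pads swing forward as they close: fully open they stand 13 mm farther back than shut.
Start: joints at [1.058, 0.381, 1.297, -0, 1.464, -0.215], TCP at [0.161, 0.526, 0.231] pointing down, gripper open.
Joint ranges: [-3.11, 3.11], [-0.89, 2.33], [0.22, 2.48], [-1.42, 4.56], [0.17, 2.85], [-2.88, 2.88]. Speed limits (rad/s): [2.39, 2.39, 3.14, 3.14, 3.14, 3.14].

### API

Orientations are given as a unit quaternion [x, y, z, w].
In Python, from cell import env gives the robot as it stands. The module is installed in compiled form; this text tells all that it offers.
- The arm moves only by the tool jog_arm, never from a script. Its argument "plan" is a list of rows, each an object of numbers: "dx", "dy", "dz": the shift along the tool's x, y, z in mm; "roll": the turn about the tool's z in degrees. In form: [{"dx": .., "dy": .., "dz": .., "roll": ..}, ...]. A call has 1 to 5 rows; each row shifts and turns the commanded pose from where the row before left it, along the tool's axes as they then stand; what a row does not reach is not made up. A row lasts 1/8 s, in which the tool goes at most 62.5 mm and 10.7 degrees, less where a joint would pass 70% of its speed; a pose out of reach is approached as far as the arm can. A call is refused whole if a number of a shift passes 62.5 or a number of a turn 10.7, either way. A call with a gripper value outside its range is refused whole. "fingers" is the finger opening in mm, from 0 to 85.4, set as the call begins (left out, the last holds). The fingers move at their own pace and stop on an object; "force" is the grip in N (left out, the last holds). Time passes only in rows, so rows that do not move let the fingers close. It gives the time, the measured TCP pose, the force, the opening and the grip force at its end, in the units of the state.
- env.get_state(): the state, without advancing time (a new reading comes with each control period).
- env.snapshot(name): name is "side" or "top"; returns a dict with "frame" (400x640x3 uint8, red, green, blue), "camera_matrix" (3x3 intrinsics, pixels), "k1" (the pictures are not rectified: a ray, as slopes to the right and down, at radius r is drawn at 1 + k1 r^2 times it, then the intrinsics apply), "world_from_camera" (4x4, takes a point from camera to world coordinates). Camera axes: x right, y up, looking along -z (the intrinsics and any distortion apply to the point x, -y, -z); pixel columns grow to the right and rows downward; lengths in m; the calibration is good to about 2 mm. A picture is of the moment at which its call begins. There is no depth.
- env.close_job(): hands the job in; it is judged then, once.
The state is a dict: "clock": time; "joints": joint angles; "qvel": joint speeds; "effort": joint torques, N m; "eef_pos": TCP position; "tool_rot": TCP orientation; "ft_force": force on the tool from outside, world axes, zero at the start; "moment": the same for the moment, N m; "finger_gap": opening from 0.0 (shut) to 1.0 (fully open); "grasp_force": force on a finger pad.
Only numpy, scipy, OpenCV 4.12 (cv2) and the standard library are available. Lean on these libraries where they do the work, as an engineer would, in place of code of your own. Each camera call takes 0.05 s, during which the arm holds its last target. There are 200 camera calls.

## Working session

There is one attempt and no reset: what is moved stays moved. The work goes in short steps, Python scripts to look and compute and a tool call to move; the robot and the scene stay as the last step left them, time stands still between calls to the robot, and variables do not carry over. Pictures are saved under pics/ and viewed, at most 10 in all, crops included, and the job is handed in when it is done.

Besides the shell and the picture viewer there is one more tool, called after "Request:" as name(argument=value, ...) on one line, values as JSON. jog_arm: Moves the arm, as the interface text tells. Its arguments: {"type":"object","properties":{"plan":{"type":"array","items":{"type":"object","properties":{"dx":{"type":"number"},"dy":{"type":"number"},"dz":{"type":"number"},"roll":{"type":"number"}}}},"fingers":{"type":"number"},"force":{"type":"number"}},"required":["plan"]}

```bash
mkdir -p pics
cat > h.py <<'E'
import numpy as np, cv2
from cell import env
def snap(n):
    s=env.snapshot(n); cv2.imwrite  # frame kept RGB
    return s
def save(s,p): cv2.imwrite('pics/'+p,cv2.cvtColor(s['frame'],cv2.COLOR_RGB2BGR))
def ray(s,u,v):
    K=np.array(s['camera_matrix']);T=np.array(s['world_from_camera'])
    p=cv2.undistortPoints(np.array([[[u,v]]],float),K,np.array([s['k1'],0,0,0.]))[0,0]
    return T[:3,3],T[:3,:3]@np.array([p[0],-p[1],-1])
def onz(s,u,v,z):
    o,d=ray(s,u,v); return (o+d*(z-o[2])/d[2])
def proj(s,P):
    K=np.array(s['camera_matrix']);T=np.array(s['world_from_camera'])
    c=T[:3,:3].T@(np.array(P)-T[:3,3]); x,y=c[0]/-c[2],-c[1]/-c[2]; f=1+s['k1']*(x*x+y*y)
    return np.array([K[0,0]*x*f+K[0,2],K[1,1]*y*f+K[1,2]])
E
python3 - <<'E'
from h import *
for n in('top','side'):
    s=snap(n); save(s,n+'0.png'); print(n,s['k1'],np.array(s['world_from_camera']).round(3).tolist(),np.array(s['camera_matrix']).round(1).tolist())
print(env.get_state())
E
```

```text
top -0.07286159742511764 [[0.012, 0.985, -0.171, 0.343], [-1.0, 0.007, -0.027, -0.023], [-0.025, 0.171, 0.985, 1.013], [0.0, 0.0, 0.0, 1.0]] [[364.3, 0.0, 321.1], [0.0, 364.3, 198.2], [0.0, 0.0, 1.0]]
side -0.036426000476453564 [[0.959, 0.183, -0.217, 0.299], [-0.284, 0.636, -0.718, -0.658], [0.007, 0.75, 0.661, 0.658], [0.0, 0.0, 0.0, 1.0]] [[370.1, 0.0, 321.4], [0.0, 370.1, 194.2], [0.0, 0.0, 1.0]]
{'clock': 0.1, 'joints': array([ 1.05765456e+00,  3.81137132e-01,  1.29814826e+00, -2.89573092e-05,
        1.46361542e+00, -2.15282789e-01]), 'qvel': array([-6.07102929e-05, -1.99727364e-03, -4.51752376e-03, -6.61823383e-04,
        3.54048772e-04,  1.21373096e-03]), 'effort': array([ 4.37225215e-03, -4.49223590e+01, -2.31654990e+01, -8.87630722e-05,
        3.64003528e-03, -1.83864955e-05]), 'eef_pos': array([0.16128004, 0.52554894, 0.23078133]), 'tool_rot': array([ 1.48377982e-01,  9.88930506e-01, -6.16303899e-04, -2.19542062e-04]), 'ft_force': array([-0.11195792,  0.24460591,  0.33752751]), 'moment': array([-0.01521552,  0.04277546,  0.04281311]), 'grasp_force': 0.0, 'finger_gap': 0.9957663343895018}
```

View pics/top0.png

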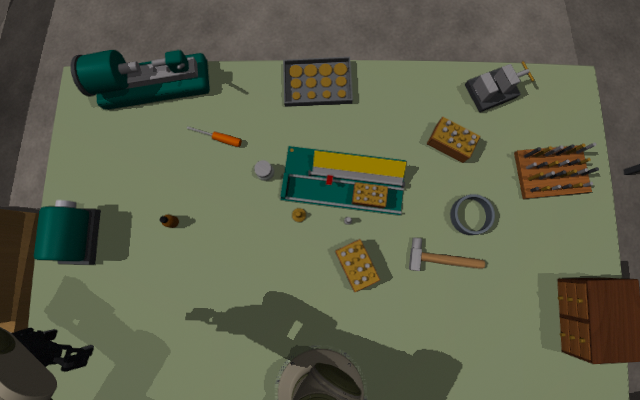

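View pics/side0.png

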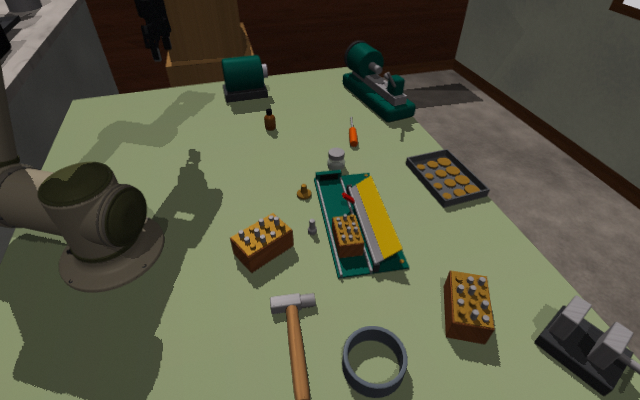

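The top view shows the lane at about (280-407, 147-214), with travel to the left. The blade is near (330,180), the yellow pedal at (313-406, 150-185) and the rack at (370,195). The collet is at (349,220), the bush at (299,215) and the jar at (263,170).

```bash
cat > loc.py <<'E'
from h import *
def mask(s,lo,hi): return cv2.inRange(cv2.cvtColor(s['frame'],cv2.COLOR_RGB2HSV),lo,hi)
if __name__=='__main__':
    s=snap('top'); x0,y0,x1,y1=270,140,420,230
    m=mask(s,(78,90,20),(98,255,255)); m[:y0]=0;m[y1:]=0;m[:,:x0]=0;m[:,x1:]=0
    v,u=np.nonzero(m); P=np.array([onz(s,a,b,.006)[:2] for a,b in zip(u,v)])
    r=cv2.minAreaRect(P.astype(np.float32)); print('teal rect',r,cv2.boxPoints(r).round(4).tolist())
    h=cv2.convexHull(np.c_[u,v].astype(np.int32)); print(cv2.approxPolyDP(h,2,True)[:,0].tolist())
    c=cv2.resize(s['frame'][y0:y1,x0:x1],None,fx=5,fy=5,interpolation=cv2.INTER_CUBIC)
    cv2.imwrite('pics/crop.png',cv2.cvtColor(c,cv2.COLOR_RGB2BGR))
E
python3 loc.py
```

```text
teal rect ((0.5712839961051941, -0.05617089569568634), (0.34055230021476746, 0.1588687300682068), 83.10940551757812) [[0.47200000286102295, -0.21570000052452087], [0.6297000050544739, -0.23469999432563782], [0.6705999970436096, 0.10329999774694443], [0.5128999948501587, 0.12240000069141388]]
[[405, 160], [400, 214], [281, 199], [289, 146]]
```

View pics/crop.png

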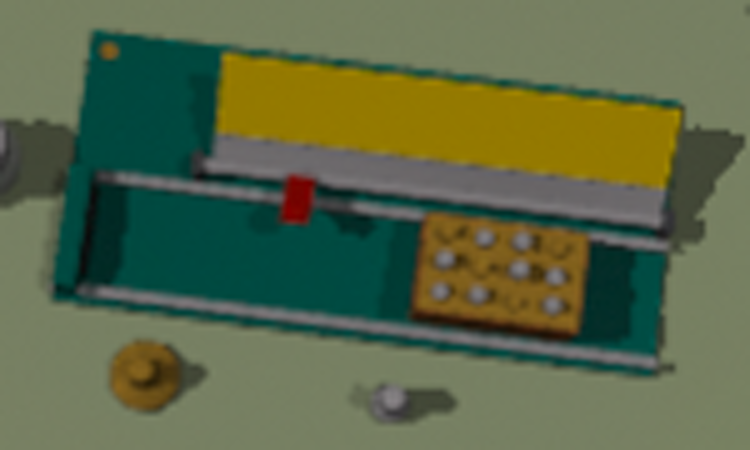

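The crop shows the lane base clearly, with the red blade at crop (298,200), the rack at (413-590, 212-335), and the pedal above. The teal rectangle fits 340x159 mm, so the lane pose is good.

```bash
cat >> h.py <<'E'
th=np.deg2rad(83.1); C=np.array([.5713,-.0562]); X=np.array([np.cos(th),np.sin(th)]); Y=np.array([-X[1],X[0]])
O=C+.038*X+.040*Y
def lane(p): d=np.array(p)[:2]-O; return np.array([d@X,d@Y])*1e3
def world(x,y): return O+x/1e3*X+y/1e3*Y
def tcp():
    st=env.get_state(); from scipy.spatial.transform import Rotation as R
    r=R.from_quat(st['tool_rot']).as_matrix()
    print('t',round(st['clock'],2),'lane',lane(st['eef_pos']).round(1),'z',(st['eef_pos'][2]*1e3).round(1),'F',np.round(st['ft_force'],1),'gap',round(st['finger_gap']*85.4,1),'yaw err', np.rad2deg(np.arctan2(*(r[:2,1]@np.c_[X,-Y]))).round(2),'tilt',(r[:2,2]).round(4))
    return st,r
E
python3 - <<'E'
from loc import *; import h
s=snap('top')
f=lambda a,b,z:lane(onz(s,270+a/5,140+b/5,z)).round(1)
print('O',O,'hingebearings',f(198,165,.03),f(665,225,.03))
print('rails',f(80,290,.014),f(655,363,.014),f(110,178,.014),f(665,243,.014))
print('blade',f(298,200,.05),'rack top corners',f(427,212,.042),f(592,235,.042),f(580,328,.042),f(415,312,.042))
print('pedal', f(222,54,.062),f(683,105,.062))
st,r=tcp(); 
T=world(-175,-44); d=np.r_[T,.15]-st['eef_pos']; print('target',T,'delta now tool frame',(r.T@d*1e3).round(1))
E
```

```text
O [ 0.53615491 -0.01366975] hingebearings [ 55.7 -41.3] [-204.2  -40.3]
rails [112.7  34.3] [-208.8   34.2] [105.4 -31.4] [-207.9  -33.8]
blade [ -2.6 -24.1] rack top corners [-72.9 -28.2] [-163.2  -26.9] [-161.9   24.8] [-72.8  27.4]
pedal [ 48.4 -96.8] [-202.2  -99.9]
t 0.2 lane [490.4 436.9] z 231.0 F [-1.1 -0.2  0.6] gap 85.4 yaw err 79.84 tilt [-0.0004 -0.0007]
target [ 0.55881228 -0.1926883 ] delta now tool frame [-590.8 -570.    81.3]
```

Request:
jog_arm(plan=[{"roll": 10}, {"roll": 10}, {"roll": 10}, {"roll": 10}, {"roll": 10}], fingers=72)

```text
invalid input
```

Request:
jog_arm(plan=[{"roll": 10}, {"roll": 10}, {"roll": 9.8}, {}, {}])

```text
invalid input
```

Run:
```python
from h import *
tcp()
```

```text
t 0.2 lane [490.4 436.9] z 231.0 F [-1.1 -0.2  0.6] gap 85.4 yaw err 79.84 tilt [-0.0004 -0.0007]
```

Request:
jog_arm(plan=[{"dx": 0, "dy": 0, "dz": 0, "roll": 10}, {"dx": 0, "dy": 0, "dz": 0, "roll": 10}, {"dx": 0, "dy": 0, "dz": 0, "roll": 10}, {"dx": 0, "dy": 0, "dz": 0, "roll": 10}, {"dx": 0, "dy": 0, "dz": 0, "roll": 10}], fingers=72)

```text
clock: 0.82
eef_pos: [0.1613, 0.5257, 0.2312]
tool_rot: [0.555, 0.832, -0.0, 0.0]
ft_force: [0.3, -0.4, -0.2]
finger_gap: 0.846
grasp_force: 0.0
```

Request:
jog_arm(plan=[{"dx": 0, "dy": 0, "dz": 0, "roll": 10}, {"dx": 0, "dy": 0, "dz": 0, "roll": 10}, {"dx": 0, "dy": 0, "dz": 0, "roll": 9.8}, {"dx": 0, "dy": 0, "dz": 0, "roll": 0}])

```text
clock: 1.32
eef_pos: [0.1613, 0.5257, 0.2312]
tool_rot: [0.748, 0.664, -0.0, 0.0]
ft_force: [0.5, 1.1, 0.2]
finger_gap: 0.845
grasp_force: 0.0
```

Run:
```python
from h import *
tcp()
```

```text
t 1.32 lane [490.4 436.9] z 231.2 F [0.5 1.1 0.2] gap 72.2 yaw err 0.13 tilt [-0.0002 -0.0004]
```

Request:
jog_arm(plan=[{"dx": -40, "dy": 30, "dz": 0, "roll": 0}, {"dx": -40, "dy": 30, "dz": 0, "roll": 0}, {"dx": -40, "dy": 30, "dz": 0, "roll": 0}, {"dx": -40, "dy": 30, "dz": 0, "roll": 0}, {"dx": -40, "dy": 30, "dz": 0, "roll": 0}])

```text
clock: 1.95
eef_pos: [0.2869, 0.3079, 0.2314]
tool_rot: [0.747, 0.665, 0.0, 0.0]
ft_force: [0.4, -0.3, -0.4]
finger_gap: 0.844
grasp_force: 0.0
```

Request:
jog_arm(plan=[{"dx": -40, "dy": 30, "dz": 0, "roll": 0}, {"dx": -40, "dy": 30, "dz": 0, "roll": 0}, {"dx": -40, "dy": 30, "dz": 0, "roll": 0}, {"dx": -40, "dy": 30, "dz": 0, "roll": 0}, {"dx": -40, "dy": 30, "dz": 0, "roll": 0}])

```text
clock: 2.58
eef_pos: [0.412, 0.0912, 0.2314]
tool_rot: [0.747, 0.665, 0.0, 0.0]
ft_force: [0.7, 0.5, -0.4]
finger_gap: 0.838
grasp_force: 0.0
```

Request:
jog_arm(plan=[{"dx": -40, "dy": 30, "dz": 0, "roll": 0}, {"dx": -40, "dy": 30, "dz": 0, "roll": 0}, {"dx": -40, "dy": 30, "dz": 0, "roll": 0}, {"dx": -40, "dy": 30, "dz": 0, "roll": 0}, {"dx": -40, "dy": 30, "dz": 0, "roll": 0}])

```text
clock: 3.2
eef_pos: [0.5371, -0.1253, 0.2313]
tool_rot: [0.747, 0.665, 0.0, -0.0]
ft_force: [0.6, 0.4, -0.9]
finger_gap: 0.84
grasp_force: 0.0
```

Run:
```python
from h import *
tcp()
```

```text
t 3.2 lane [-110.7  -14.3] z 231.3 F [ 0.6  0.4 -0.9] gap 71.7 yaw err 0.27 tilt [0.     0.0001]
```

Request:
jog_arm(plan=[{"dx": -36, "dy": 15, "dz": 0, "roll": 0.3}, {"dx": -35, "dy": 15, "dz": 0, "roll": 0}, {"dx": 0, "dy": 0, "dz": 50, "roll": 0}, {"dx": 0, "dy": 0, "dz": 50, "roll": 0}, {"dx": 0, "dy": 0, "dz": 40, "roll": 0}])

```text
clock: 3.82
eef_pos: [0.5571, -0.1977, 0.0893]
tool_rot: [0.749, 0.663, -0.0, -0.001]
ft_force: [0.7, 0.7, -0.0]
finger_gap: 0.841
grasp_force: 0.0
```

Request:
jog_arm(plan=[{"dx": 0, "dy": 0, "dz": 5, "roll": 0}, {"dx": 0, "dy": 0, "dz": 0, "roll": 0}])

```text
clock: 4.08
eef_pos: [0.5581, -0.1982, 0.0875]
tool_rot: [0.749, 0.662, 0.0, 0.001]
ft_force: [-0.0, -0.5, 0.4]
finger_gap: 0.842
grasp_force: 0.0
```

Run:
```python
from h import *
tcp()
s=snap('side'); c=cv2.resize(s['frame'][140:290,270:430],None,fx=4,fy=4,interpolation=cv2.INTER_CUBIC)
s['frame']=c; save(s,'side1.png')
```

```text
t 4.08 lane [-180.5  -44. ] z 87.5 F [-0.  -0.5  0.4] gap 71.9 yaw err -0.17 tilt [ 0.0013 -0.0008]
```

View pics/side1.png

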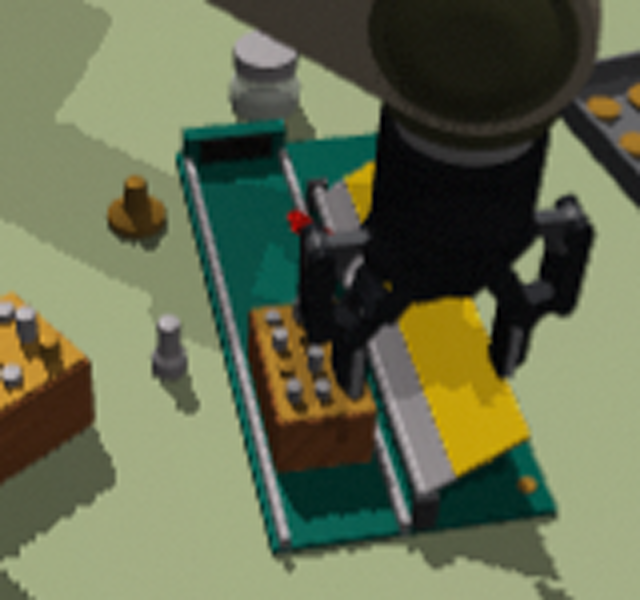

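The left fingertip is at crop (350,390) and the right one at (512,373), both still above the rack and pedal. I'll check their positions.

Run:
```python
from h import *
s=snap('side')
for a,b in((350,393),(512,376)):
    for z in(.085,.092,.1): print(a,z,lane(onz(s,270+a/4,140+b/4,z)).round(1))
for y in (0,-88): 
    p=np.r_[world(-180,y),.09]; q=proj(s,p); print(y,(q-[270,140])*4)
```

```text
350 0.085 [-176.    -4.8]
350 0.092 [-182.    -2.8]
350 0.1 [-188.9   -0.5]
512 0.085 [-178.2  -91.5]
512 0.092 [-184.2  -88.4]
512 0.1 [-191.  -85.]
0 [343.44398178 393.42630981]
-88 [508.0582608  372.80456196]
```

Request:
jog_arm(plan=[{"dx": -3, "dy": 0, "dz": 10, "roll": 0}, {"dx": 0, "dy": 0, "dz": 10, "roll": 0}, {"dx": 0, "dy": 0, "dz": 5, "roll": 0}, {"dx": 0, "dy": 0, "dz": 5, "roll": 0}, {"dx": 0, "dy": 0, "dz": 5, "roll": 0}])

```text
clock: 4.8
eef_pos: [0.5573, -0.2008, 0.051]
tool_rot: [0.75, 0.662, -0.0, 0.0]
ft_force: [0.9, -0.8, -0.3]
finger_gap: 0.844
grasp_force: 0.0
```

Request:
jog_arm(plan=[{"dx": 0, "dy": 0, "dz": 5, "roll": 0}, {"dx": 0, "dy": 0, "dz": 5, "roll": 0}, {"dx": 0, "dy": 0, "dz": 5, "roll": 0}, {"dx": 0, "dy": 0, "dz": 5, "roll": 0}])

```text
clock: 5.3
eef_pos: [0.5579, -0.2011, 0.0317]
tool_rot: [0.75, 0.662, 0.0, 0.001]
ft_force: [0.7, 0.6, 6.6]
finger_gap: 0.842
grasp_force: 2.4
```

Request:
jog_arm(plan=[{"dx": 0, "dy": 0, "dz": 5, "roll": 0}, {"dx": 0, "dy": 0, "dz": 3, "roll": 0}, {"dx": 0, "dy": 0, "dz": 0, "roll": 0}])

```text
clock: 5.68
eef_pos: [0.5582, -0.2013, 0.0237]
tool_rot: [0.75, 0.661, 0.001, 0.001]
ft_force: [2.9, -0.1, 6.5]
finger_gap: 0.841
grasp_force: 2.5
```

Run:
```python
from h import *
tcp()
s=snap('side'); c=cv2.resize(s['frame'][140:290,270:430],None,fx=4,fy=4,interpolation=cv2.INTER_CUBIC)
s['frame']=c; save(s,'side2.png')
```

```text
t 5.67 lane [-183.6  -44.4] z 23.7 F [ 2.9 -0.1  6.5] gap 71.8 yaw err -0.27 tilt [ 0.0027 -0.0012]
```

View pics/side2.png

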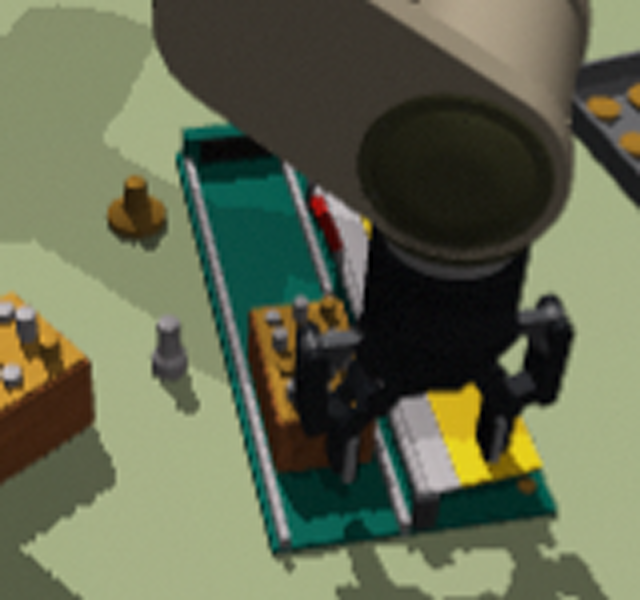

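The gate is opening and the red tip is now at crop (318,202). I'll work out the angle from that.

Run:
```python
from loc import *
s=snap('side'); m=mask(s,(0,150,80),(6,255,255))|mask(s,(174,150,80),(180,255,255)); m[:140]=0;m[290:]=0;m[:,:270]=0;m[:,430:]=0
v,u=np.nonzero(m); print('red',len(u),u.mean(),v.mean(),u[v<=v.min()+1].mean(),v.min(), 'crop', (u.min()-270)*4,(v.min()-140)*4)
for a in(0,.4,.5,.6,.7,.8):
    y=-44+29*np.cos(a)-27*np.sin(a); z=24+27*np.cos(a)+29*np.sin(a)
    print(a,round(y),round(z),proj(s,np.r_[world(0,y),z/1e3]).round(1))
```

```text
red 13 349.2307692307692 191.0 348.8 189 crop 312 196
0 -15 51 [343.6 194.4]
0.4 -28 60 [348.8 191.1]
0.5 -31 62 [350.3 190.5]
0.6 -35 63 [351.9 190. ]
0.7 -39 63 [353.4 189.6]
0.8 -43 64 [355.  189.4]
```

Request:
jog_arm(plan=[{"dx": 0, "dy": 0, "dz": 4, "roll": 0}, {"dx": 0, "dy": 0, "dz": 4, "roll": 0}, {"dx": 0, "dy": 0, "dz": 1, "roll": 0}, {"dx": 0, "dy": 0, "dz": 0, "roll": 0}])

```text
clock: 6.28
eef_pos: [0.5589, -0.2014, 0.0152]
tool_rot: [0.75, 0.662, 0.001, 0.002]
ft_force: [4.2, 0.2, 6.0]
finger_gap: 0.841
grasp_force: 3.3
```

```bash
cat > red.py <<'E'
from loc import *
tcp(); s=snap('side'); m=mask(s,(0,130,60),(6,255,255))|mask(s,(174,130,60),(180,255,255)); m[:140]=0;m[290:]=0;m[:,:330]=0;m[:,370:]=0
v,u=np.nonzero(m); print('red',len(u),[(a,b) for a,b in zip(u,v)])
E
python3 red.py
```

```text
t 6.28 lane [-183.6  -45.1] z 15.2 F [4.2 0.2 6. ] gap 71.8 yaw err -0.27 tilt [ 0.0045 -0.0019]
red 14 [(np.int64(352), np.int64(192)), (np.int64(354), np.int64(194)), (np.int64(354), np.int64(195)), (np.int64(353), np.int64(196)), (np.int64(354), np.int64(196)), (np.int64(353), np.int64(197)), (np.int64(353), np.int64(198)), (np.int64(354), np.int64(198)), (np.int64(353), np.int64(199)), (np.int64(354), np.int64(199)), (np.int64(355), np.int64(199)), (np.int64(355), np.int64(200)), (np.int64(354), np.int64(201)), (np.int64(355), np.int64(201))]
```

Request:
jog_arm(plan=[{"dx": 0, "dy": 0, "dz": 2, "roll": 0}, {"dx": 5, "dy": 0, "dz": 1, "roll": 0}, {"dx": 5, "dy": 0, "dz": 0, "roll": 0}, {"dx": 5, "dy": 0, "dz": 0, "roll": 0}, {"dx": 5, "dy": 0, "dz": 0, "roll": 0}])

```text
clock: 6.95
eef_pos: [0.5607, -0.1825, 0.0122]
tool_rot: [0.75, 0.661, 0.0, 0.002]
ft_force: [0.5, -6.5, 6.0]
finger_gap: 0.841
grasp_force: 4.0
```

Request:
jog_arm(plan=[{"dx": 6, "dy": 0, "dz": 0, "roll": 0}, {"dx": 6, "dy": 0, "dz": 0, "roll": 0}, {"dx": 6, "dy": 0, "dz": 0, "roll": 0}, {"dx": 6, "dy": 0, "dz": 0, "roll": 0}])

```text
clock: 7.45
eef_pos: [0.5638, -0.1587, 0.0122]
tool_rot: [0.75, 0.661, 0.0, 0.002]
ft_force: [-0.4, -6.3, 6.3]
finger_gap: 0.839
grasp_force: 4.1
```

```bash
cat >> red.py <<'E'
t=snap('top'); x0,y0,x1,y1=270,140,420,230
a=cv2.resize(t['frame'][y0:y1,x0:x1],None,fx=4,fy=4,interpolation=cv2.INTER_CUBIC)
b=cv2.resize(s['frame'][155:275,300:420],None,fx=4,fy=3,interpolation=cv2.INTER_CUBIC)[:,:200*2]
import sys
b=cv2.resize(s['frame'][150:240,290:340+100],None,fx=4,fy=4,interpolation=cv2.INTER_CUBIC)
b=cv2.resize(s['frame'][145:205+30,290:440],None,fx=4,fy=240/90,interpolation=cv2.INTER_CUBIC)
t['frame']=np.vstack([a,b]); save(t,sys.argv[1]) if len(sys.argv)>1 else 0
E
python3 red.py both1.png
```

```text
t 7.45 lane [-140.6  -44.8] z 12.2 F [-0.4 -6.3  6.3] gap 71.7 yaw err -0.29 tilt [ 0.0034 -0.0033]
red 26 [(np.int64(352), np.int64(188)), (np.int64(353), np.int64(188)), (np.int64(354), np.int64(188)), (np.int64(352), np.int64(189)), (np.int64(353), np.int64(189)), (np.int64(354), np.int64(189)), (np.int64(355), np.int64(189)), (np.int64(352), np.int64(190)), (np.int64(353), np.int64(190)), (np.int64(354), np.int64(190)), (np.int64(355), np.int64(190)), (np.int64(352), np.int64(191)), (np.int64(353), np.int64(191)), (np.int64(354), np.int64(191)), (np.int64(355), np.int64(191)), (np.int64(356), np.int64(191)), (np.int64(353), np.int64(192)), (np.int64(354), np.int64(192)), (np.int64(355), np.int64(192)), (np.int64(352), np.int64(193)), (np.int64(352), np.int64(194)), (np.int64(354), np.int64(194)), (np.int64(352), np.int64(195)), (np.int64(352), np.int64(196)), (np.int64(352), np.int64(197)), (np.int64(352), np.int64(198))]
```

View pics/both1.png

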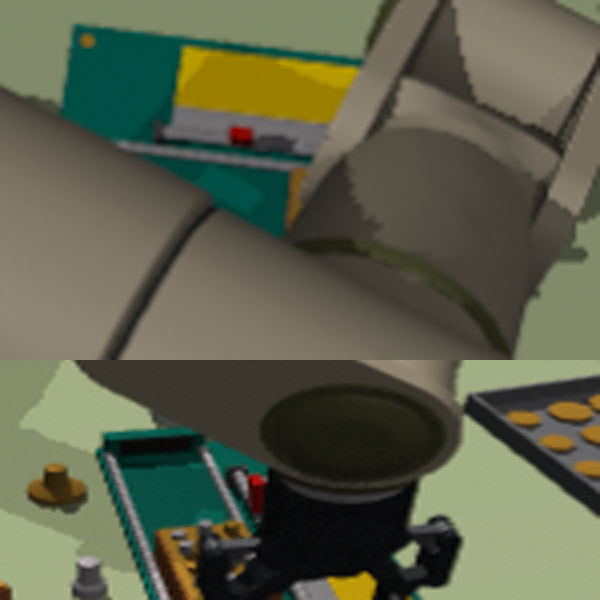

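The blade tip averages px (353,190), about 0.7 rad. In the top view it stands outside the rail and the path is clear, so I'll keep pushing.

Request:
jog_arm(plan=[{"dx": 7, "dy": 0, "dz": 0, "roll": 0}, {"dx": 7, "dy": 0, "dz": 0, "roll": 0}, {"dx": 7, "dy": 0, "dz": 0, "roll": 0}, {"dx": 7, "dy": 0, "dz": 0, "roll": 0}, {"dx": 7, "dy": 0, "dz": 0, "roll": 0}])

```text
clock: 8.18
eef_pos: [0.5682, -0.1239, 0.0122]
tool_rot: [0.75, 0.661, 0.0, 0.002]
ft_force: [0.5, -6.6, 7.1]
finger_gap: 0.846
grasp_force: 4.2
```

Run:
```python
from loc import *
tcp(); t=snap('top'); print(lane(onz(t,330,173.25,.064)))
m=mask(t,(0,150,90),(5,255,255)); m[:140]=0;m[230:]=0;m[:,:300]=0;m[:,360:]=0
v,u=np.nonzero(m); print(len(u),lane(onz(t,u.mean(),v.mean(),.06)))
```

```text
t 8.18 lane [-105.6  -45.1] z 12.2 F [ 0.5 -6.6  7.1] gap 72.2 yaw err -0.29 tilt [ 0.0034 -0.0032]
[ -1.69433584 -39.4923313 ]
14 [ -1.83429462 -41.39158381]
```

Request:
jog_arm(plan=[{"dx": 7, "dy": 0, "dz": 0, "roll": 0}, {"dx": 7, "dy": 0, "dz": 0, "roll": 0}, {"dx": 7, "dy": 0, "dz": 0, "roll": 0}, {"dx": 7, "dy": 0, "dz": 0, "roll": 0}, {"dx": 7, "dy": 0, "dz": 0, "roll": 0}])

```text
clock: 8.85
eef_pos: [0.5726, -0.0891, 0.0122]
tool_rot: [0.75, 0.661, 0.0, 0.002]
ft_force: [0.0, -6.4, 7.1]
finger_gap: 0.846
grasp_force: 4.3
```

Request:
jog_arm(plan=[{"dx": 7, "dy": 0, "dz": 0, "roll": 0}, {"dx": 7, "dy": 0, "dz": 0, "roll": 0}, {"dx": 7, "dy": 0, "dz": 0, "roll": 0}, {"dx": 7, "dy": 0, "dz": 0, "roll": 0}, {"dx": 7, "dy": 0, "dz": 0, "roll": 0}])

```text
clock: 9.48
eef_pos: [0.5769, -0.0543, 0.0122]
tool_rot: [0.75, 0.661, 0.0, 0.002]
ft_force: [0.0, -7.1, 6.9]
finger_gap: 0.845
grasp_force: 4.3
```

```bash
python3 red.py both2.png | head -1
```

```text
t 9.47 lane [-35.4 -45.4] z 12.2 F [ 0.  -7.1  6.9] gap 72.2 yaw err -0.28 tilt [ 0.0033 -0.0028]
```

View pics/both2.png

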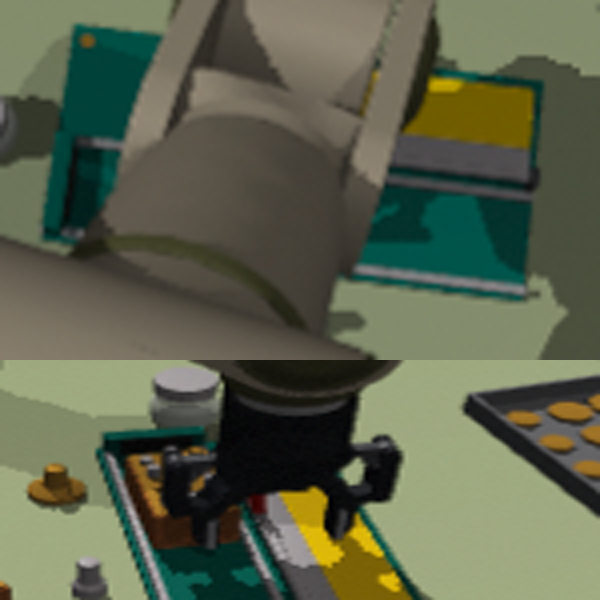

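Request:
jog_arm(plan=[{"dx": 7, "dy": 0, "dz": 0, "roll": 0}, {"dx": 7, "dy": 0, "dz": 0, "roll": 0}, {"dx": 7, "dy": 0, "dz": 0, "roll": 0}, {"dx": 7, "dy": 0, "dz": 0, "roll": 0}, {"dx": 5, "dy": 0, "dz": 0, "roll": 0}])

```text
clock: 10.2
eef_pos: [0.581, -0.0214, 0.0121]
tool_rot: [0.75, 0.661, 0.0, 0.002]
ft_force: [0.1, -7.1, 7.8]
finger_gap: 0.841
grasp_force: 4.3
```

Request:
jog_arm(plan=[{"dx": 3, "dy": 0, "dz": 0, "roll": 0}, {"dx": 3, "dy": 0, "dz": 0, "roll": 0}, {"dx": 2, "dy": 0, "dz": 0, "roll": 0}, {"dx": 0, "dy": 0, "dz": 0, "roll": 0}])

```text
clock: 10.7
eef_pos: [0.582, -0.0134, 0.0121]
tool_rot: [0.75, 0.661, 0.0, 0.002]
ft_force: [0.4, -4.7, 7.7]
finger_gap: 0.842
grasp_force: 4.0
```

Request:
jog_arm(plan=[{"dx": 2, "dy": 0, "dz": 0, "roll": 0}, {"dx": 2, "dy": 0, "dz": 0, "roll": 0}, {"dx": 0, "dy": 0, "dz": 0, "roll": 0}])

```text
clock: 11.08
eef_pos: [0.5825, -0.0095, 0.0121]
tool_rot: [0.75, 0.661, 0.0, 0.002]
ft_force: [0.8, -5.4, 7.1]
finger_gap: 0.842
grasp_force: 4.0
```

```bash
python3 red.py both3.png | head -1
```

```text
t 11.07 lane [  9.7 -45.5] z 12.1 F [ 0.8 -5.4  7.1] gap 71.9 yaw err -0.27 tilt [ 0.0031 -0.0021]
```

View pics/both3.png

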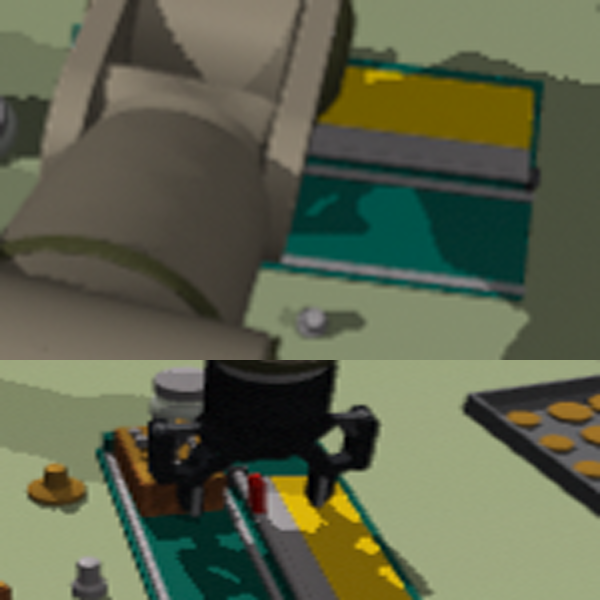

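The rack is now past the blade with its rear face at crop row ~510, close to the stop. I'll creep forward until the force jumps.

Request:
jog_arm(plan=[{"dx": 2, "dy": 0, "dz": 0, "roll": 0}, {"dx": 0, "dy": 0, "dz": 0, "roll": 0}])

```text
clock: 11.42
eef_pos: [0.5827, -0.0076, 0.0121]
tool_rot: [0.75, 0.661, 0.0, 0.002]
ft_force: [0.6, -5.4, 6.9]
finger_gap: 0.844
grasp_force: 3.8
```

Request:
jog_arm(plan=[{"dx": 1.5, "dy": 0, "dz": 0, "roll": 0}, {"dx": 0, "dy": 0, "dz": 0, "roll": 0}])

```text
clock: 11.68
eef_pos: [0.5828, -0.0067, 0.0121]
tool_rot: [0.75, 0.662, -0.0, 0.002]
ft_force: [-0.6, -9.0, 6.7]
finger_gap: 0.84
grasp_force: 6.4
```

Request:
jog_arm(plan=[{"dx": 1.5, "dy": 0, "dz": 0, "roll": 0}, {"dx": 0, "dy": 0, "dz": 0, "roll": 0}])

```text
clock: 11.92
eef_pos: [0.5828, -0.0065, 0.0122]
tool_rot: [0.749, 0.662, -0.001, 0.003]
ft_force: [-2.7, -16.0, 9.0]
finger_gap: 0.843
grasp_force: 10.4
```

The force jumped and the motion stalled, so the rack is at the stop. I'll back off with the pedal still down, then lift.

Request:
jog_arm(plan=[{"dx": -3, "dy": 0, "dz": 0, "roll": 0}, {"dx": -8, "dy": 0, "dz": 0, "roll": 0}, {"dx": -12, "dy": 0, "dz": 0, "roll": 0}, {"dx": -12, "dy": 0, "dz": 0, "roll": 0}, {"dx": -10, "dy": 0, "dz": 0, "roll": 0}])

```text
clock: 12.55
eef_pos: [0.5772, -0.0478, 0.0119]
tool_rot: [0.75, 0.662, 0.001, 0.001]
ft_force: [1.4, 5.0, 6.5]
finger_gap: 0.843
grasp_force: 3.6
```

Request:
jog_arm(plan=[{"dx": 0, "dy": 0, "dz": -8, "roll": 0}, {"dx": 0, "dy": 0, "dz": -8, "roll": 0}, {"dx": 0, "dy": 0, "dz": -8, "roll": 0}, {"dx": 0, "dy": 0, "dz": -8, "roll": 0}, {"dx": 0, "dy": 0, "dz": -8, "roll": 0}])

```text
clock: 13.18
eef_pos: [0.5765, -0.0479, 0.0517]
tool_rot: [0.75, 0.662, 0.0, 0.0]
ft_force: [-0.7, -0.0, -0.6]
finger_gap: 0.844
grasp_force: 0.0
```

Request:
jog_arm(plan=[{"dx": 0, "dy": 0, "dz": -15, "roll": 0}, {"dx": 0, "dy": 0, "dz": -40, "roll": 0}, {"dx": 0, "dy": 0, "dz": -50, "roll": 0}, {"dx": 0, "dy": 0, "dz": -50, "roll": 0}])

```text
clock: 13.68
eef_pos: [0.5764, -0.048, 0.2088]
tool_rot: [0.75, 0.662, 0.0, 0.001]
ft_force: [-0.4, 0.0, 0.0]
finger_gap: 0.839
grasp_force: 0.0
```

Request:
jog_arm(plan=[{"dx": -50, "dy": 0, "dz": 0, "roll": 0}, {"dx": -50, "dy": 0, "dz": 0, "roll": 0}, {"dx": -50, "dy": 0, "dz": 0, "roll": 0}, {"dx": -50, "dy": 0, "dz": 0, "roll": 0}, {"dx": -50, "dy": 0, "dz": 0, "roll": 0}])

```text
clock: 14.3
eef_pos: [0.5451, -0.2977, 0.2073]
tool_rot: [0.75, 0.662, 0.0, 0.001]
ft_force: [1.0, -0.3, -0.3]
finger_gap: 0.848
grasp_force: 0.0
```

Request:
jog_arm(plan=[{"dx": -50, "dy": 0, "dz": 0, "roll": 0}, {"dx": -50, "dy": 0, "dz": 0, "roll": 0}, {"dx": 0, "dy": 0, "dz": 0, "roll": 0}])

```text
clock: 14.68
eef_pos: [0.5318, -0.3986, 0.2063]
tool_rot: [0.751, 0.66, -0.0, 0.0]
ft_force: [0.3, 0.9, -0.4]
finger_gap: 0.841
grasp_force: 0.0
```

```bash
python3 red.py both4.png | head -1
```

```text
t 14.68 lane [-382.7  -41.9] z 206.3 F [ 0.3  0.9 -0.4] gap 71.8 yaw err -0.49 tilt [ 0.0003 -0.0009]
```

View pics/both4.png

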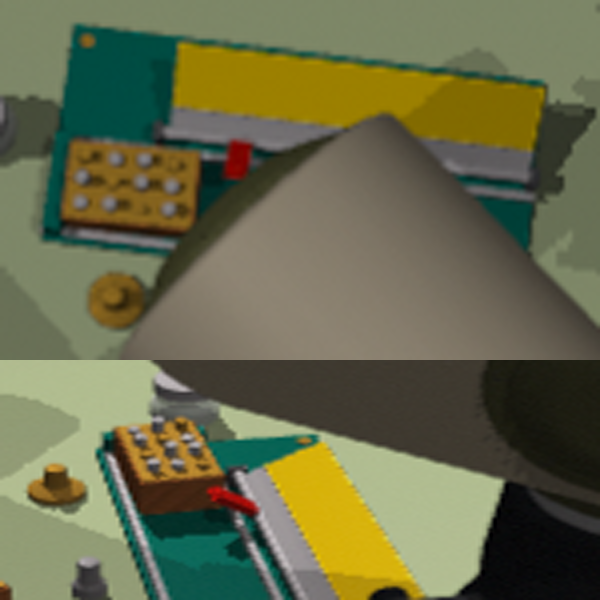

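The rack sits against the end stop at crop (62-200, 140-232). The blade leans back over the channel at (238,160), so the gate is closed, and the bystanders in view haven't moved.

Run:
```python
from h import *
t=snap('top')
print(np.mean([lane(onz(t,270+a/4,140+b/4,.042)) for a,b in((68,140),(200,150),(195,232),(62,222))],0))
print(env.close_job())
```

```text
[67.89607813  1.15847245]
the job is handed in; nothing more can be done
None
```

The job is handed in: one fingertip held the gate open at about 0.7 rad while the other pushed the rack home. The last picture shows the rack against the end stop (measured at lane x about 68 mm, y about 1 mm) and the gate closed behind it; the verdict was not reported back.

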